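# Click the clock's rim shut

### The arm

A 6-joint arm with a two-finger parallel gripper is mounted at the origin on the work surface. World frame = base frame: x ahead of the robot, y to its left, z up, the work surface at z = 0. Lengths are in m, angles in rad, forces in N, time in s.
With the tool pointing down it reaches from about 0.275 to 0.975 m from the base axis. Payload 8.4 kg.
Tool frame: the origin (TCP) lies on the centre line of the jaws, within the pads' length; the fingertips stand 8 mm ahead of it and the grasp point (between the pads) lies 11 mm behind it; z points along the fingers, y is the direction in which the jaws open and shut (so a half turn about z gives the same grasp; the last joint's range is limited). The gripper opens to 92 mm and grips with 3 to 60 N. Pads are 20 mm wide; open, the fingers measure 128 mm over their backs; the gripper's body (75 mm by 189 mm) begins 69 mm behind the grasp point.
Start: joints at [-1.275, 0.353, 1.633, -0, 1.155, -0.002], TCP at [0.183, -0.597, 0.223] pointing down, gripper open.
Joint ranges: [-2.63, 2.63], [-0.92, 2.1], [0.06, 2.66], [-1.3, 4.44], [0, 2.69], [-3.02, 3.02]. Speed limits (rad/s): [2.22, 2.22, 2.79, 3.14, 3.14, 3.14].

### API

Orientations are given as a unit quaternion [w, x, y, z].
In Python, from station import sense, capture, camera_params, job gives the robot as it stands. The module is installed in compiled form; this text tells all that it offers.
- The arm moves only by the shell command python3 -m pendant 'ROWS' [OPENING] [FORCE]. ROWS is text: rows parted by semicolons, each of 6 numbers parted by spaces: the shift along the tool's x, y, z as a fraction of full scale, then the turn, a rotation vector about the tool's x, y, z as a fraction of full scale. In form: x y z wx wy wz; .... A call has 1 to 12 rows; each row shifts and turns the commanded pose from where the row before left it, along the tool's axes as they then stand; what a row does not reach is not made up. Full scale, the value 1, is 2.5 cm for a shift and 0.15 rad for a turn. A row lasts 1/10 s, in which the tool goes at most 50 mm and 8.59 degrees, less where a joint would pass 70% of its speed; a pose out of reach is approached as far as the arm can. A call with a number of a shift or a turn outside -1 to 1 is refused whole. A call with a gripper value outside its range is refused whole. OPENING is the opening, from 0 (shut) to 1 (fully open), set as the call begins (- or left out, the last holds). The fingers move at their own pace and stop on an object; FORCE is the grip in N (left out, the last holds). Time passes only in rows, so rows that do not move let the fingers close. It gives the time, the measured TCP pose, the force and the opening at its end, in the units of the state.
- sense(): the state, without advancing time (a new reading comes with each control period).
- capture(name): name is "scene" or "top"; returns (picture, depth): 400x640x3 uint8, blue, green, red; 400x640 float32, m along the optical axis (not along the pixel's ray), 0 where there is no reading.
- camera_params(name): a dict with "K" (3x3 intrinsics, pixels), "extrinsics" (4x4, takes a point from camera to world coordinates). Camera axes: x right, y up, looking along -z (the intrinsics and any distortion apply to the point x, -y, -z); pixel columns grow to the right and rows downward; lengths in m; the calibration is good to about 2 mm. A picture is of the moment at which its call begins. camera_params takes no time and is no camera call.
- job.sign_off(): hands the job in, once; it reports no verdict.
The state is a dict: "t": time; "joint_positions": joint angles; "dq": joint speeds; "effort": joint torques, N m; "tool_pos": TCP position; "ee_rot": TCP orientation; "contact_force": force on the tool from outside, world axes, zero at the start; "ft_torque": the same for the moment, N m; "gripper_width": opening from 0.0 (shut) to 1.0 (fully open).
Only numpy, scipy, OpenCV 4.12 (cv2) and the standard library are available. Lean on these libraries where they do the work, as an engineer would, in place of code of your own. Each camera call takes 0.05 s, during which the arm holds its last target.

### The job

The wall clock on the counter has its clip-on rim not fully shut: press down with your fingertips, going round section by section, until all four sections have clicked shut, level with the wooden ribs between them. Only press: do not lift the clock or push it across the counter, do not press on its glass, and leave the things standing round it where they are.

Things in the scene. Friction and masses are not known exactly. Their poses are not given: they have to be found in the camera images.
- clock: Round wall clock on its back, loose on the table, 1.5 kg, case 191 mm across. Origin: centre of its underside, z up. Its aluminium rim (radius 72 to 100 mm) is in four sections of about 80 degrees; between them stand fixed dark wooden ribs, tops 46 mm above the table. A shut section is level with the ribs (46 mm), an open one 8 mm higher (54 mm). Glass inside the rim.
- rim_a_top (a point): Middle of the flat top face of the rim section centred on the +x axis of the clock: 86 mm from the clock's centre, half-way along the section and half-way across its 28 mm breadth. It moves with the section: 54 mm above the table when open, 46 mm when shut.
- rim_a (a joint): That section's travel straight down, in m: 0 open (standing up), 0.008 shut. A snap catch: pressed down it resists with about 6 to 8 N, passes its dead point at half travel and then snaps down by itself and stays; let go before the dead point it springs back up. It starts open.
- rim_b_top (a point): Middle of the flat top face of the rim section centred on the +y axis of the clock: 86 mm from the clock's centre, half-way along the section and half-way across its 28 mm breadth. It moves with the section: 54 mm above the table when open, 46 mm when shut.
- rim_b (a joint): That section's travel straight down, in m: 0 open (standing up), 0.008 shut. A snap catch: pressed down it resists with about 6 to 8 N, passes its dead point at half travel and then snaps down by itself and stays; let go before the dead point it springs back up. It may start open or already shut.
- rim_c_top (a point): Middle of the flat top face of the rim section centred on the -x axis of the clock: 86 mm from the clock's centre, half-way along the section and half-way across its 28 mm breadth. It moves with the section: 54 mm above the table when open, 46 mm when shut.
- rim_c (a joint): That section's travel straight down, in m: 0 open (standing up), 0.008 shut. A snap catch: pressed down it resists with about 6 to 8 N, passes its dead point at half travel and then snaps down by itself and stays; let go before the dead point it springs back up. It starts open.
- rim_d_top (a point): Middle of the flat top face of the rim section centred on the -y axis of the clock: 86 mm from the clock's centre, half-way along the section and half-way across its 28 mm breadth. It moves with the section: 54 mm above the table when open, 46 mm when shut.
- rim_d (a joint): That section's travel straight down, in m: 0 open (standing up), 0.008 shut. A snap catch: pressed down it resists with about 6 to 8 N, passes its dead point at half travel and then snaps down by itself and stays; let go before the dead point it springs back up. It may start open or already shut.
- mug: Bystander: white mug, 72 mm across, 75 mm tall, with a handle. Origin: centre of its underside.
- carton: Bystander: cardboard carton 70 x 55 x 45 mm. Origin: centre of its underside.
- dish: Bystander: small lidded terracotta dish, 92 mm across, 70 mm tall. Origin: centre of its underside.
- driver: Bystander: screwdriver 160 mm long, lying on the table.
- glass: The clock's flat round glass, radius 70 mm, inside the rim, its top 37 mm above the table; fixed to the clock. Origin: same as the clock's.

How it is judged:
By the outcome, as a careful person would: the job done as asked, in the order asked, and still so for the second after the job is handed in, with the robot touching nothing.
It also fails if it takes over 51 s, if anything falls off the work surface, if the arm or the gripper's body presses on something with over 40 N, if the wrist force passes 120 N, or if a joint passes its speed limit or range.

## Working session

There is one attempt and no reset: what is moved stays moved. The work goes in short steps, Python scripts to look and compute and a shell command to move; the robot and the scene stay as the last step left them, time stands still between calls to the robot, and variables do not carry over. Pictures are saved under pics/ and viewed, and the job is handed in when it is done.

```bash
mkdir -p pics; python3 - <<'E'
from station import sense,capture,camera_params
import cv2,numpy as np
print(sense())
for n in("scene","top"):
    p,d=capture(n); cv2.imwrite(f"pics/{n}0.png",p); np.save(f"{n}0.npy",d)
    c=camera_params(n); print(n,c)
E
```

```text
{'t': 0.0, 'joint_positions': array([-1.27543172e+00,  3.53640596e-01,  1.63408266e+00,  2.30130187e-05,
        1.15522671e+00, -2.38642808e-03]), 'dq': array([ 6.54816288e-05, -5.19008644e-04, -2.03662502e-04,  4.65371119e-04,
        7.36414037e-04, -6.08659598e-04]), 'effort': array([-4.16088642e-04, -5.93846333e+01, -3.34215760e+01,  6.98041753e-02,
        2.34815053e-02, -7.86505530e-05]), 'tool_pos': array([ 0.18323639, -0.59704875,  0.22189044]), 'ee_rot': array([-6.72919735e-04,  9.88938956e-01,  1.48321548e-01, -8.86486856e-05]), 'contact_force': array([0.42493004, 0.3102299 , 0.80630138]), 'ft_torque': array([-0.04281262,  0.02861024,  0.06578825]), 'gripper_width': 1.0041508175808427}
scene {'K': array([[435.1004781 ,   0.        , 318.39571699],
       [  0.        , 435.1004781 , 202.64738753],
       [  0.        ,   0.        ,   1.        ]]), 'extrinsics': array([[ 0.55766   , -0.64503719,  0.52243885,  1.0412437 ],
       [ 0.83006441,  0.43554501, -0.34827233, -0.27046363],
       [-0.00289703,  0.62787544,  0.77830844,  0.77912282],
       [ 0.        ,  0.        ,  0.        ,  1.        ]])}
top {'K': array([[473.1555059 ,   0.        , 318.91817583],
       [  0.        , 473.1555059 , 199.07396661],
       [  0.        ,   0.        ,   1.        ]]), 'extrinsics': array([[ 0.00763791,  0.98138289, -0.19190956,  0.36913258],
       [-0.99942515,  0.00115256, -0.03388272,  0.0447894 ],
       [-0.03303074,  0.19205804,  0.98082755,  0.95094884],
       [ 0.        ,  0.        ,  0.        ,  1.        ]])}
```

View pics/scene0.png

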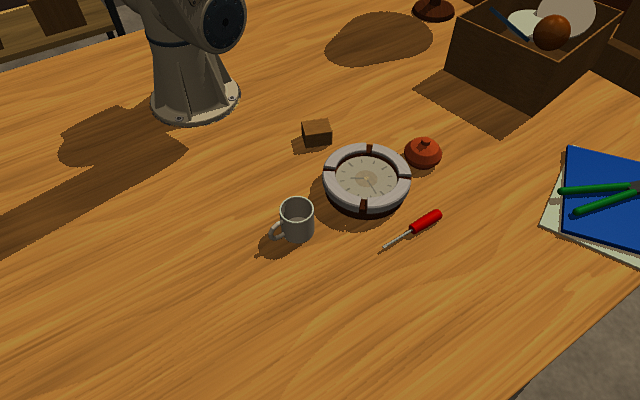

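View pics/top0.png

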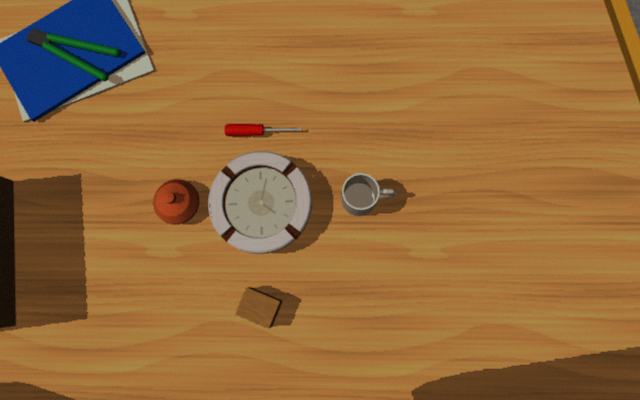

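The clock is at about (260,202) in the top view, with its ribs on the diagonals. The dish is at (176,202), the mug at (361,194), the carton at (260,308) and the driver at (265,130). Next I'll use depth to get positions and section heights.

```bash
cat > h.py <<'E'
import numpy as np,cv2
from station import camera_params
def cloud(n,d):
    c=camera_params(n);K=c["K"];E=c["extrinsics"]
    v,u=np.mgrid[:400,:640]
    P=np.stack([(u-K[0,2])/K[0,0]*d,-(v-K[1,2])/K[1,1]*d,-d],-1)
    return P@E[:3,:3].T+E[:3,3]
def proj(n,X):
    c=camera_params(n);K=c["K"];E=c["extrinsics"]
    p=(np.asarray(X)-E[:3,3])@E[:3,:3]
    return K[0,0]*p[...,0]/-p[...,2]+K[0,2], K[1,1]*p[...,1]/p[...,2]+K[1,2]
E
python3 - <<'E'
import numpy as np,cv2
from h import *
from scipy.optimize import least_squares
P=cloud("top",np.load("top0.npy"))
print("table z",np.median(P[230:300,120:200,2]),np.median(P[100:150,330:400,2]))
sub=P[140:265,200:322].reshape(-1,3)
img=cv2.imread("pics/top0.png")[140:265,200:322].reshape(-1,3).astype(int)
vu=np.stack(np.mgrid[140:265,200:322],-1).reshape(-1,2)
m=(sub[:,2]>0.042)&(sub[:,2]<.065)
q=sub[m]
r=lambda c:np.hypot(q[:,0]-c[0],q[:,1]-c[1])
c=q[:,:2].mean(0)
for _ in range(20):
    a=np.arctan2(q[:,1]-c[1],q[:,0]-c[0]);rr=r(c)
    # outer edge per angle
    ed=[]
    for k in np.linspace(-np.pi,np.pi,73)[:-1]:
        s=(a>=k)&(a<k+2*np.pi/72)
        if s.sum(): ed.append(q[s][np.argmax(rr[s]),:2])
    ed=np.array(ed)
    f=least_squares(lambda p:np.hypot(ed[:,0]-p[0],ed[:,1]-p[1])-p[2],[*c,.1],loss='soft_l1',f_scale=.002)
    c=f.x[:2]
print("centre",f.x)
a=np.degrees(np.arctan2(sub[:,1]-c[1],sub[:,0]-c[0]));rr=np.hypot(*(sub[:,:2]-c).T)
ring=(rr>.078)&(rr<.095)&(sub[:,2]>.03)
for k in range(-180,180,10):
    s=ring&(a>=k)&(a<k+10)
    print(k,s.sum(),np.round(np.median(sub[s,2])*1000,1),np.round(img[s].mean(0)))
dark=ring&(img[:,2]<100)&(img[:,0]<60)
print(np.histogram(a[dark],bins=np.arange(-180,181,5)))
for n,(u0,u1,v0,v1) in dict(dish=(150,203,175,228),mug=(338,395,170,220),carton=(232,288,284,332),driver=(220,312,120,140)).items():
    b=P[v0:v1,u0:u1].reshape(-1,3); b=b[b[:,2]>(.006 if n=='driver' else .02)]
    print(n,b.min(0).round(3),b.max(0).round(3))
t=cv2.imread("pics/top0.png")[140:265,200:322]; cv2.imwrite("pics/topc.png",cv2.resize(t,None,fx=4.8,fy=4.8,interpolation=2))
t=cv2.imread("pics/scene0.png")[130:230,310:420]; cv2.imwrite("pics/scc.png",cv2.resize(t,None,fx=6,fy=6,interpolation=2))
E
```

```text
table z -0.0007352847941550777 -0.0007587774643647016
centre [0.54118957 0.19292143 0.10074426]
-180 68 53.2 [149. 158. 167.]
-170 70 53.3 [149. 158. 167.]
-160 69 53.4 [148. 157. 167.]
-150 68 52.9 [147. 155. 167.]
-140 68 46.3 [64. 74. 94.]
-130 70 52.8 [ 98. 109. 127.]
-120 67 53.4 [147. 156. 166.]
-110 66 53.4 [148. 156. 167.]
-100 69 53.0 [148. 156. 167.]
-90 68 53.1 [147. 156. 167.]
-80 66 52.9 [146. 155. 166.]
-70 64 53.2 [145. 153. 166.]
-60 66 53.5 [144. 153. 165.]
-50 56 46.6 [ 66.  78. 102.]
-40 71 51.5 [ 97. 105. 118.]
-30 62 53.3 [144. 153. 165.]
-20 64 53.3 [146. 154. 166.]
-10 66 53.1 [146. 154. 166.]
0 64 53.2 [146. 154. 166.]
10 64 53.0 [145. 154. 166.]
20 62 53.0 [144. 153. 165.]
30 63 53.7 [144. 153. 165.]
40 61 46.3 [48. 62. 88.]
50 63 52.6 [119. 129. 142.]
60 65 52.8 [146. 154. 166.]
70 65 53.2 [148. 156. 167.]
80 62 53.5 [148. 156. 167.]
90 65 53.2 [148. 156. 167.]
100 71 53.3 [148. 156. 166.]
110 65 53.4 [147. 156. 167.]
120 65 53.5 [148. 156. 167.]
130 78 46.8 [54. 65. 86.]
140 58 53.1 [126. 136. 149.]
150 72 52.9 [149. 158. 167.]
160 67 53.3 [150. 159. 167.]

[... 329 characters left out ...]

        0,  0,  0,  0]), array([-180, -175, -170, -165, -160, -155, -150, -145, -140, -135, -130,
       -125, -120, -115, -110, -105, -100,  -95,  -90,  -85,  -80,  -75,
        -70,  -65,  -60,  -55,  -50,  -45,  -40,  -35,  -30,  -25,  -20,
        -15,  -10,   -5,    0,    5,   10,   15,   20,   25,   30,   35,
         40,   45,   50,   55,   60,   65,   70,   75,   80,   85,   90,
         95,  100,  105,  110,  115,  120,  125,  130,  135,  140,  145,
        150,  155,  160,  165,  170,  175,  180]))
dish [0.369 0.045 0.02 ] [0.589 0.411 0.951]
mug [ 0.369 -0.07   0.02 ] [0.592 0.045 0.951]
carton [0.302 0.045 0.021] [0.375 0.232 0.951]
driver [0.369 0.045 0.006] [0.719 0.276 0.951]
```

```bash
ls .
```

```text
h.py
pics
scene0.npy
top0.npy
```

All four sections measure about 53–54 mm (open) and the ribs about 46 mm, which matches the spec. The clock's centre is (0.541, 0.193) and its yaw is about 3°. I'll close the fingers, align the yaw and head for section a.

```bash
python3 -m pendant '0 0 0 0 0 0.82; 0 0 0 0 0 0.82; 0.6 -0.96 0 0 0 0; 0.6 -0.96 0 0 0 0; 0.6 -0.96 0 0 0 0; 0.6 -0.96 0 0 0 0; 0.6 -0.96 0 0 0 0; 0.6 -0.96 0 0 0 0; 0.6 -0.96 0 0 0 0; 0.6 -0.96 0 0 0 0; 0.6 -0.96 0 0 0 0; 0.6 -0.96 0 0 0 0' 0 20
python3 - <<'E'
import numpy as np
from h import *
P=cloud("top",np.load("top0.npy"));D=np.load("top0.npy")
for n,(u0,u1,v0,v1) in dict(dish=(150,203,175,228),mug=(338,395,170,220),carton=(232,288,284,332)).items():
    b=P[v0:v1,u0:u1][D[v0:v1,u0:u1]>.1]; b=b[b[:,2]>.02]
    print(n,b.min(0).round(3),b.max(0).round(3))
# scene-camera check: rim top points
S=cloud("scene",np.load("scene0.npy")); d=np.load("scene0.npy")
m=(d>.1)&(S[...,2]>.048)&(S[...,2]<.06)&(np.hypot(S[...,0]-.541,S[...,1]-.193)<.11)
q=S[m]; print("scene ring",q[:,:2].min(0),q[:,:2].max(0),np.median(q[:,2]),"mid",(q[:,:2].min(0)+q[:,:2].max(0))/2)
m=(P[...,2]>.048)&(P[...,2]<.06)&(np.hypot(P[...,0]-.541,P[...,1]-.193)<.11)&(D>.1)
q=P[m];print("top ring mid",(q[:,:2].min(0)+q[:,:2].max(0))/2, q[:,:2].mean(0))
E
```

```text
t: 1.3
tool_pos: [0.321, -0.3489, 0.2224]
ee_rot: [-0.0, 1.0, 0.026, -0.0]
contact_force: [0.6, -0.0, 1.1]
gripper_width: 0.006
dish [0.499 0.32  0.02 ] [0.589 0.411 0.072]
mug [ 0.52 -0.07  0.02] [0.592 0.033 0.079]
carton [0.302 0.149 0.021] [0.375 0.232 0.051]
scene ring [0.44258962 0.09137727] [0.64482453 0.29428116] 0.054784519721213676 mid [0.54370707 0.19282921]
top ring mid [0.54074653 0.19333034] [0.53821454 0.19205498]
```

```bash
python3 -m pendant '0.61 -0.963 0 0 0 0; 0.61 -0.963 0 0 0 0; 0.61 -0.963 0 0 0 0; 0.61 -0.963 0 0 0 0; 0.61 -0.963 0 0 0 0; 0.61 -0.963 0 0 0 0; 0.61 -0.963 0 0 0 0; 0.61 -0.963 0 0 0 0; 0.61 -0.963 0 0 0 0; 0.61 -0.963 0 0 0 0; 0.61 -0.963 0 0 0 0; 0.61 -0.963 0 0 0 0' 
python3 -m pendant '0.61 -0.963 0 0 0 0; 0.61 -0.963 0 0 0 0; 0.61 -0.963 0.5 0 0 0; 0.61 -0.963 0.5 0 0 0; 0.61 -0.963 0.5 0 0 0; 0.61 -0.963 0.5 0 0 0; 0.61 -0.963 0.5 0 0 0; 0.61 -0.963 0.5 0 0 0; 0.61 -0.963 0.5 0 0 0; 0.61 -0.963 0.5 0 0 0; 0 0 0.4 0 0 0; 0 0 0 0 0 0'
python3 - <<'E'
from station import capture,sense
import cv2
print(sense()['tool_pos'],sense()['contact_force'])
for n in("scene","top"):
    p,d=capture(n)
    t=p[90:240,290:450] if n=="scene" else p[120:270,190:350]
    cv2.imwrite(f"pics/{n}1.png",cv2.resize(t,None,fx=4,fy=4,interpolation=2))
E
```

```text
t: 2.5
tool_pos: [0.4888, -0.0509, 0.2224]
ee_rot: [-0.0, 1.0, 0.026, -0.0]
contact_force: [0.9, -0.4, -1.0]
gripper_width: 0.0
t: 3.7
tool_pos: [0.6269, 0.1961, 0.1104]
ee_rot: [0.001, 1.0, 0.026, -0.002]
contact_force: [-0.6, -0.5, 0.7]
gripper_width: 0.002
[0.6268952  0.19608208 0.11043072] [-0.5944544  -0.52499655  0.74301299]
```

View pics/scene1.png

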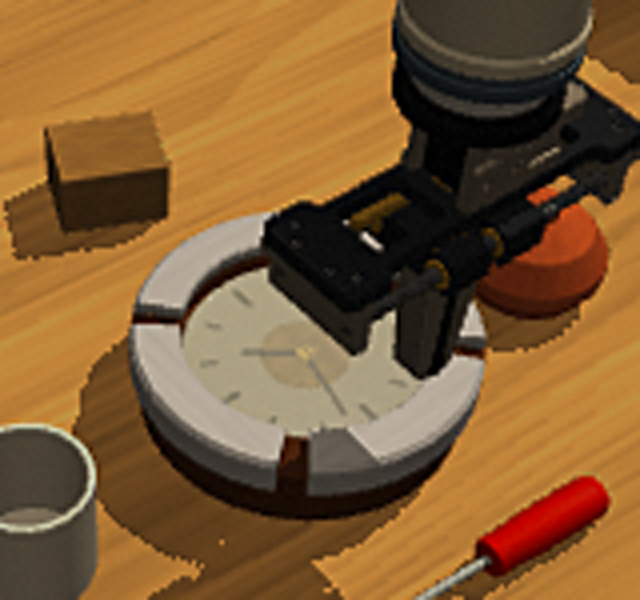

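View pics/top1.png

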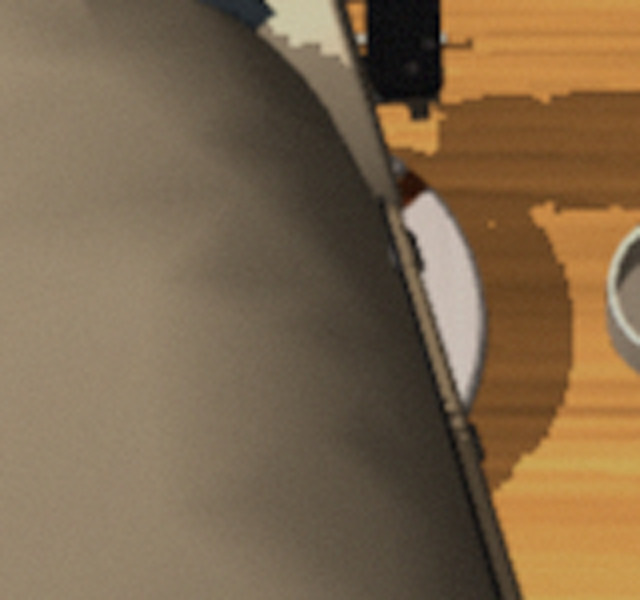

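In the scene crop the closed fingertips are at about (415,375), over section a. Nothing else is near them. Pressing.

```bash
python3 -m pendant '0.04 -0.04 0.6 0 0 0; 0 0 0.6 0 0 0; 0 0 0.5 0 0 0; 0 0 0.16 0 0 0; 0 0 0.08 0 0 0; 0 0 0.08 0 0 0'; python3 -m pendant '0 0 0.08 0 0 0; 0 0 0.04 0 0 0; 0 0 0 0 0 0'
```

```text
t: 4.4
tool_pos: [0.6294, 0.1973, 0.0621]
ee_rot: [0.0, 1.0, 0.026, -0.0]
contact_force: [-2.0, -1.4, 6.2]
gripper_width: 0.002
t: 4.7
tool_pos: [0.6294, 0.1973, 0.0598]
ee_rot: [0.0, 1.0, 0.026, 0.0]
contact_force: [-1.6, -1.1, 3.5]
gripper_width: -0.0
```

```bash
python3 -m pendant '0 0 0.08 0 0 0; 0 0 0 0 0 0'; python3 -m pendant '0 0 0.08 0 0 0; 0 0 0 0 0 0'
```

```text
t: 4.9
tool_pos: [0.6295, 0.1974, 0.057]
ee_rot: [-0.0, 1.0, 0.026, 0.0]
contact_force: [0.2, -0.1, -0.3]
gripper_width: 0.003
t: 5.1
tool_pos: [0.6293, 0.1973, 0.0547]
ee_rot: [-0.0, 1.0, 0.026, -0.0]
contact_force: [-0.1, 0.1, 0.3]
gripper_width: 0.005
```

Section a snapped: the force dropped to zero with the tip at 46.7 mm. Next is section b.

```bash
python3 -m pendant '0 0 -0.6 0 0 0; 0 0 -0.6 0 0 0; 0 0 -0.6 0 0 0; 0 0 0 0 0 0'; python3 -c "
from station import sense
s=sense();print(s['joint_positions'],s['tool_pos'])"
```

```text
t: 5.5
tool_pos: [0.6313, 0.1979, 0.1037]
ee_rot: [-0.001, 1.0, 0.026, 0.002]
contact_force: [-0.2, 0.0, 1.1]
gripper_width: 0.004
[3.01537951e-01 5.28818843e-01 1.64737668e+00 5.25988647e-05
 9.60188939e-01 1.82054900e+00] [0.63130227 0.19793574 0.10370189]
```

```bash
python3 -m pendant '-0.87 -0.87 0 0 0 0; -0.87 -0.87 0 0 0 0; -0.87 -0.87 0 0 0 0; -0.87 -0.87 0 0 0 0; 0 0 0 0 0 -1; 0 0 0 0 0 -1; 0 0 0 0 0 -1; 0 0 0 0 0 -1; 0 0 0 0 0 -1; 0 0 0 0 0 -1; 0 0 0 0 0 -1'; python3 -m pendant '0 0 0 0 0 -1; 0 0 0 0 0 -1; 0 0 0 0 0 -1;0 0 0 0 0 -0.47; 0 0 0 0 0 0'; python3 -c "
from station import sense
s=sense();print(s['tool_pos'],s['ee_rot'])"
```

```text
t: 6.6
tool_pos: [0.538, 0.2797, 0.1003]
ee_rot: [0.0, 0.85, 0.526, 0.0]
contact_force: [0.3, 0.3, -0.5]
gripper_width: 0.004
t: 7.1
tool_pos: [0.5379, 0.2797, 0.1002]
ee_rot: [0.0, 0.688, 0.725, 0.0]
contact_force: [0.8, -0.5, 0.8]
gripper_width: 0.004
[0.53794752 0.27968577 0.10024277] [3.95870132e-05 6.88337636e-01 7.25390434e-01 1.20983261e-04]
```

```bash
python3 -m pendant '0 0 0.6 0 0 0; 0 0 0.6 0 0 0; 0 0 0.24 0 0 0; 0 0 0.08 0 0 0; 0 0 0.08 0 0 0; 0 0 0 0 0 0'; python3 -m pendant '0 0 0.08 0 0 0; 0 0 0.08 0 0 0; 0 0 0 0 0 0';  python3 -m pendant '0 0 0.04 0 0 0; 0 0 0 0 0 0'
```

```text
t: 7.7
tool_pos: [0.5372, 0.2794, 0.0593]
ee_rot: [-0.0, 0.689, 0.725, -0.001]
contact_force: [-1.1, 0.3, 0.5]
gripper_width: 0.002
t: 8.0
tool_pos: [0.538, 0.2797, 0.0557]
ee_rot: [0.0, 0.689, 0.725, 0.0]
contact_force: [-0.6, 0.1, 0.2]
gripper_width: 0.006
t: 8.2
tool_pos: [0.538, 0.2797, 0.055]
ee_rot: [0.0, 0.689, 0.725, 0.0]
contact_force: [-1.4, 0.5, 0.4]
gripper_width: 0.007
```

```bash
python3 -m pendant '0 0 -0.6 0 0 0; 0 0 -0.6 0 0 0; 0 0 -0.6 0 0 0; -0.99 0 0 0 0 0; -0.99 0 0 0 0 0; -0.99 0 0 0 0 0; -0.99 0 0 0 0 0; -0.99 0 0 0 0 0; -0.99 0 0 0 0 0; -0.99 0 0 0 0 0; 0 0 0 0 0 0; 0 0 0 0 0 0'
python3 - <<'E'
from station import capture,sense
import cv2,numpy as np
from h import *
print(sense()['tool_pos'])
p,d=capture("scene")
t=p[90:240,290:450]; cv2.imwrite(f"pics/scene2.png",cv2.resize(t,None,fx=4,fy=4,interpolation=2))
S=cloud("scene",d);c=np.array([.542,.193]);a=np.degrees(np.arctan2(S[...,1]-c[1],S[...,0]-c[0]))-3;r=np.hypot(S[...,0]-c[0],S[...,1]-c[1])
for n,k in zip("abcd",(0,90,180,-90)):
    m=(r>.076)&(r<.096)&(abs((a-k+180)%360-180)<33)&(d>.1)
    print(n,m.sum(),np.percentile(S[m][:,2],[10,25,50,75,90]).round(4))
E
```

```text
t: 9.4
tool_pos: [0.5475, 0.1067, 0.1013]
ee_rot: [0.0, 0.689, 0.725, 0.001]
contact_force: [0.7, 1.1, -0.6]
gripper_width: 0.012
[0.54746857 0.10669027 0.10128535]
a 422 [0.0059 0.0442 0.0468 0.0478 0.0488]
b 210 [0.0454 0.0464 0.0473 0.0481 0.0492]
c 13 [0.0381 0.0544 0.0552 0.0564 0.0568]
d 1987 [0.0531 0.1001 0.2473 0.41   0.4646]
```

View pics/scene2.png

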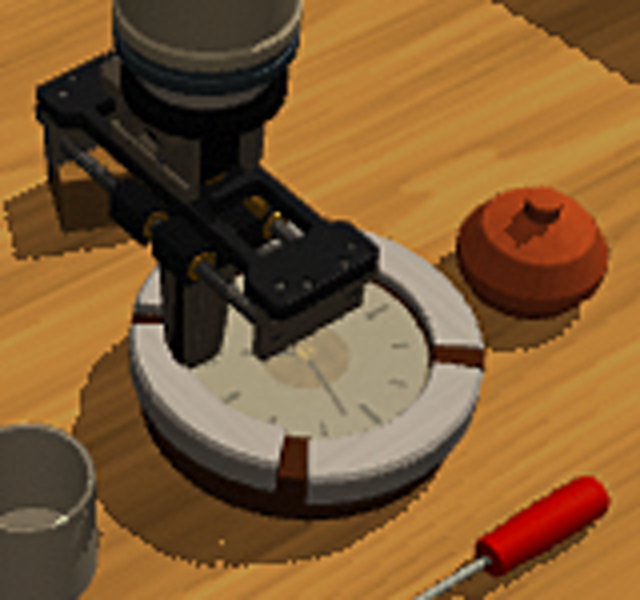

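The picture shows a and b level with the ribs at (458,355) and (293,470), and depth puts both at 47 mm. The tool is at (190,360), over d, and the clock hasn't shifted. Pressing d.

```bash
python3 -m pendant '0 0 0.6 0 0 0; 0 0 0.6 0 0 0; 0 0 0.24 0 0 0; 0 0 0.08 0 0 0; 0 0 0.08 0 0 0; 0 0 0 0 0 0'; python3 -m pendant '0 0 0.08 0 0 0; 0 0 0.08 0 0 0; 0 0 0 0 0 0';  python3 -m pendant '0 0 0.04 0 0 0; 0 0 0 0 0 0'
```

```text
t: 10.05
tool_pos: [0.5464, 0.1074, 0.0607]
ee_rot: [-0.001, 0.689, 0.725, -0.0]
contact_force: [-4.0, 1.6, 5.1]
gripper_width: 0.002
t: 10.35
tool_pos: [0.5472, 0.107, 0.0564]
ee_rot: [0.0, 0.689, 0.725, 0.0]
contact_force: [0.4, 0.1, -0.0]
gripper_width: 0.005
t: 10.55
tool_pos: [0.547, 0.1067, 0.0551]
ee_rot: [0.0, 0.689, 0.725, 0.0]
contact_force: [1.0, -0.8, 0.6]
gripper_width: -0.0
```

```bash
python3 -m pendant '0 0 -0.6 0 0 0; 0 0 -0.6 0 0 0; 0 0 -0.6 0 0 0; 0.86 -0.87 0 0 0 0; 0.86 -0.87 0 0 0 0; 0.86 -0.87 0 0 0 0; 0.86 -0.87 0 0 0 0; 0 0 0 0 0 1; 0 0 0 0 0 1; 0 0 0 0 0 1; 0 0 0 0 0 1; 0 0 0 0 0 1'; python3 -m pendant '0 0 0 0 0 1; 0 0 0 0 0 1; 0 0 0 0 0 1; 0 0 0 0 0 1; 0 0 0 0 0 1; 0 0 0 0 0 0.47; 0 0 0 0 0 0'; python3 -c "
from station import sense
s=sense();print(s['tool_pos'],s['ee_rot'],s['joint_positions'][5])"
```

```text
t: 11.75
tool_pos: [0.4557, 0.1881, 0.1002]
ee_rot: [0.0, 0.908, 0.42, 0.0]
contact_force: [0.5, 0.2, -0.0]
gripper_width: 0.001
t: 12.45
tool_pos: [0.4556, 0.1881, 0.1001]
ee_rot: [-0.0, 1.0, 0.025, 0.0]
contact_force: [0.1, 0.4, 0.5]
gripper_width: 0.005
[0.45563614 0.18806925 0.10014658] [-1.60029643e-05  9.99677315e-01  2.54019668e-02  6.91131783e-05] 1.9084351438329026
```

```bash
python3 -m pendant '0 0 0.6 0 0 0; 0 0 0.6 0 0 0; 0 0 0.24 0 0 0; 0 0 0.08 0 0 0; 0 0 0.08 0 0 0; 0 0 0 0 0 0'; python3 -m pendant '0 0 0.08 0 0 0; 0 0 0.08 0 0 0; 0 0 0 0 0 0';  python3 -m pendant '0 0 0.04 0 0 0; 0 0 0 0 0 0'; python3 -m pendant '0 0 -0.8 0 0 0; 0 0 -1 0 0 0; 0 0 -1 0 0 0; 0 0 -1 0 0 0; 0 0 -1 0 0 0; 0 1 0 0 0 0; 0 1 0 0 0 0; 0 1 0 0 0 0; 0 1 0 0 0 0; 0 1 0 0 0 0; 0 1 0 0 0 0; 0 1 0 0 0 0';python3 -m pendant '0 1 0 0 0 0; 0 1 0 0 0 0; 0 1 0 0 0 0; 0 1 0 0 0 0; 0 1 0 0 0 0; 0 1 0 0 0 0; 0 1 0 0 0 0; 0 1 0 0 0 0; 0 1 0 0 0 0; 0 0 0 0 0 0'
python3 - <<'E'
from station import capture,sense
import cv2,numpy as np
from h import *
for nm in("scene","top"):
    p,d=capture(nm)
    t=p[90:240,290:450] if nm=="scene" else p[120:270,190:350]
    cv2.imwrite(f"pics/{nm}3.png",cv2.resize(t,None,fx=4,fy=4,interpolation=2))
    S=cloud(nm,d);c=np.array([.542,.193]);a=np.degrees(np.arctan2(S[...,1]-c[1],S[...,0]-c[0]))-3;r=np.hypot(S[...,0]-c[0],S[...,1]-c[1])
    for n,k in zip("abcd",(0,90,180,-90)):
        m=(r>.076)&(r<.096)&(abs((a-k+180)%360-180)<33)&(d>.1)
        print(nm,n,m.sum(),np.percentile(S[m][:,2],[10,25,50,75,90]).round(4))
    p0=cv2.imread(f"pics/{nm}0.png"); cv2.imwrite(f"pics/diff{nm}.png",cv2.absdiff(p,p0))
E
```

```text
t: 13.05
tool_pos: [0.4549, 0.1878, 0.0604]
ee_rot: [0.0, 1.0, 0.026, -0.001]
contact_force: [-3.8, -0.3, 4.9]
gripper_width: 0.006
t: 13.35
tool_pos: [0.4559, 0.1882, 0.0562]
ee_rot: [-0.0, 1.0, 0.026, 0.0]
contact_force: [-0.2, 0.8, -0.9]
gripper_width: 0.003
t: 13.55
tool_pos: [0.4557, 0.1881, 0.0551]
ee_rot: [-0.0, 1.0, 0.026, 0.0]
contact_force: [0.2, 0.3, -0.3]
gripper_width: 0.006
t: 14.75
tool_pos: [0.4646, 0.0123, 0.1752]
ee_rot: [-0.0, 1.0, 0.026, 0.0]
contact_force: [1.6, 0.6, -0.1]
gripper_width: 0.006
t: 15.75
tool_pos: [0.4766, -0.2137, 0.1752]
ee_rot: [0.0, 1.0, 0.025, 0.0]
contact_force: [0.2, -0.2, 0.7]
gripper_width: 0.007
scene a 419 [0.0053 0.0439 0.0466 0.0478 0.0486]
scene b 266 [0.0451 0.0464 0.0472 0.0482 0.0489]
scene c 262 [0.0454 0.0462 0.0472 0.048  0.0488]
scene d 423 [0.0037 0.0145 0.0465 0.0478 0.0485]
top a 471 [0.0432 0.044  0.0451 0.0462 0.0473]
top b 494 [0.0434 0.0442 0.0453 0.0464 0.0472]
top c 534 [0.0434 0.0443 0.0453 0.0465 0.0475]
top d 508 [0.0432 0.0441 0.0452 0.0463 0.0473]
```

View pics/scene3.png

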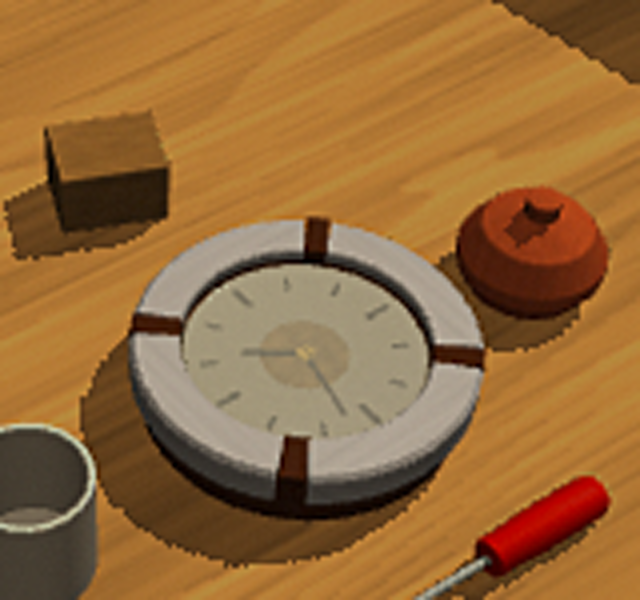

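View pics/top3.png

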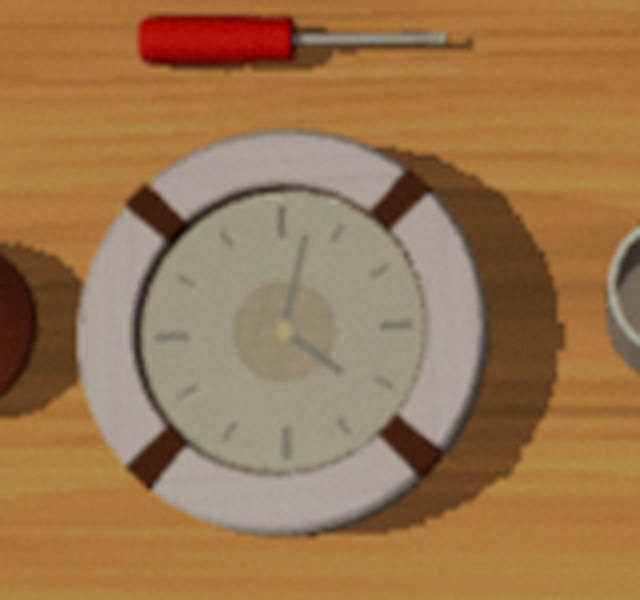

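View pics/difftop.png

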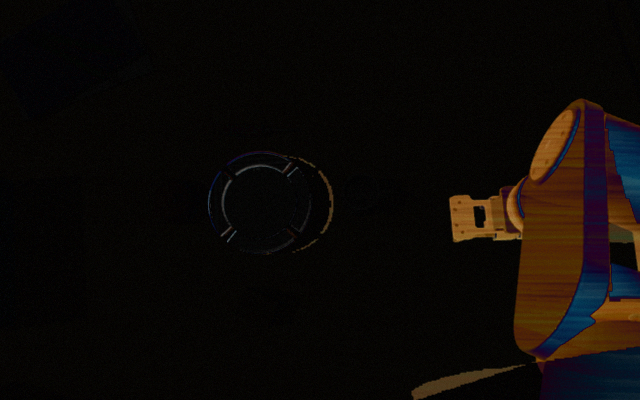

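All four sections now sit level with the ribs, at 45–47 mm. The difference image shows no change at the bystanders or the clock base; only the rim and its shadow differ, at around (260,202). The arm is clear at (480,218). Handing in.

```bash
python3 -c "
from station import job
print(job.sign_off())"
```

```text
the job is handed in; nothing more can be done
None
```

All four rim sections are shut and level with the wooden ribs, and I've handed the job in. All four were open at the start (about 53 mm by the top camera). I pressed each one down with closed fingertips in the order a, b, d, c, so not strictly round the rim.

- **Rim height:** after the last press, the top camera's depth put every section at about 45 mm and the scene camera's at about 47 mm. That fits the 46 mm shut height within the 2 mm calibration.
- **Press force:** the highest vertical force in the readings, taken only at the end of each move, was about 6 N. On every section it had dropped to near zero before the tip reached 46–47 mm. For section b I saw no force peak, so its closing rests on the camera heights alone.
- **Surroundings:** a before/after picture from the top camera showed no movement of the clock, mug, carton, dish or screwdriver. The fingertips were never lowered over the glass.
- **End state:** the arm was clear of everything at hand-in, at about 16 s of the 51 s allowed. No check failed.

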